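# Register a plaster relief board on its pins

## Task

The plywood board with the plaster grape relief was put down askew on the jig, sitting cocked on top of its two locating pins. Push it sideways by its edges with the fingertips, using the jig's straight fence as a guide, until both its holes drop over the pins and it lies flat on the jig. Do not pick the board up, do not touch the relief, and leave the tools and other things on the bench where they are.

Things in the scene. Friction and masses are not known exactly. Their poses are not given: they have to be found in the camera images.
- jig: fixed registration jig: grey baseboard 370 (x) x 240 (y) x 18 mm; origin at the centre of its underside, x along the fence, z up. Deck 18 mm above the origin. Its x axis points roughly to the robot's left (within 30 degrees), so the fence (-y side) is on the far side, the pins (+y) on the robot's side
- fence (a point): middle of the foot of the fence's guiding face, at x = 0, y = -76 mm on the jig's deck; the face looks to the jig's +y. The aluminium fence is 360 mm long (along x), 16 wide, 12 high above the deck; a dark cross line on its top marks the x of each pin
- pin_a (a point): foot of the steel pin at x = -70, y = +40 mm on the jig's deck; pin 10 mm diameter, 8 mm high, the top 3 mm tapered to 5 mm diameter
- pin_b (a point): foot of the other, equal pin, at x = +70, y = +40 mm on the jig's deck
- seat (a point): point on the jig's deck at x = 0, y = 0 of the jig: the board's origin comes here, flat and parallel to the jig, when it is seated (1 mm clear of the fence). Axes as the jig's
- board: loose plywood board 200 (x) x 150 (y) x 12 mm, 0.45 to 0.9 kg with relief; origin at the centre of its underside, z up. Starts same way round as the jig within 5 degrees, up to 34 mm off either way along x, 10 to 16 mm off in +y. It rests on the pin tops and its far (-y) edge on the deck, tilted 4 degrees, near (+y) edge 10 mm above the deck
- hole_a (a point): centre of the board's through hole, 14 mm diameter, at x = -70, y = +40 mm of the board, on its underside; belongs over pin_a. The board slides under 2 to 9 N. Pushed on its +y edge it goes to the fence; if one corner meets the fence first, pushing that edge near its other end (60 mm from the middle, 15 N at most) squares it
- hole_b (a point): the other, equal hole, at x = +70, y = +40 mm; belongs over pin_b. Pushed at the middle of an end, the board slides along the fence; it falls flat by itself when both holes are over the pins
- relief: white plaster relief fixed on the middle of the board: slab 110 (x) x 96 (y) mm with grapes, up to 23 mm above the board's top; origin at the centre of its underside, 12 mm above the board's origin. Must not be touched
- loop_tool: bystander: modelling tool with round wooden handle and wire loop, about 170 mm long, 12 mm thick, lying down; origin under the middle of the handle
- brush: bystander: brush lying down, origin under its middle
- spatula: bystander: steel spatula 200 mm long lying down, origin under its middle
- plaster_block: bystander: loose plaster block 80 x 60 x 50 mm high, origin at the centre of its underside
- jar: bystander: closed jar, 60 mm diameter, 75 mm high, origin at the centre of its underside
- cup: bystander: white open cup, 72 mm diameter at the rim, 80 mm high, origin at the centre of its underside
- cone: bystander: small plaster cone with a cut-off top, 44 mm wide, 40 mm high, origin at the centre of its underside
Mind the look-alikes: they are no part of the job. Leave any blue look-alike of the board alone.

How it is judged:
By the outcome, as a careful person would: the job done as asked, in the order asked, and still so for the second after the job is handed in, with the robot touching nothing.
It also fails if it takes over 58 s, if anything falls off the work surface, if the arm or the gripper's body presses on something with over 40 N, if the wrist force passes 120 N, or if a joint passes its speed limit or range.

## Robot

A 6-joint arm with a two-finger parallel gripper is mounted at the origin on the work surface. World frame = base frame: x ahead of the robot, y to its left, z up, the work surface at z = 0. Lengths are in m, angles in rad, forces in N, time in s.
With the tool pointing down it reaches from about 0.35 to 0.95 m from the base axis. Payload 17.4 kg.
Tool frame: the origin (TCP) lies at the very end of the fingers, on their centre line; the grasp point (between the pads) lies env.grasp_offset behind it (env.grasp_offset is the distance from the TCP to the grasp point, in m); z points along the fingers, y is the direction in which the jaws open and shut (so a half turn about z gives the same grasp; the last joint's range is limited). The gripper opens to 93 mm and grips with 3 to 60 N. Pads are 15 mm wide; open, the fingers measure 128 mm over their backs; the gripper's body (75 mm by 188 mm) begins 65 mm behind the grasp point.
Start: joints at [1.119, 0.116, 1.442, -0, 1.584, -0.038], TCP at [0.271, 0.618, 0.219] pointing down, gripper open.
Joint ranges: [-2.83, 2.83], [-0.83, 2.19], [0.07, 2.5], [-1.14, 4.28], [0.01, 3], [-2.97, 2.97]. Speed limits (rad/s): [1.89, 1.89, 2.22, 3.14, 3.14, 3.14].

## Interface

Orientations are given as a unit quaternion [x, y, z, w].
In Python, from cell import env gives the robot as it stands. Calls block until the motion is done:
- env.goto(position, orientation): joint-space move of the TCP to a pose.
- env.movel(position, rate=0.15, ori=None, contact_N=None): straight line of the TCP; ori=None keeps the orientation; rate is the mean speed in m/s. With contact_N (N) it stops when the force on the tool has changed by that much, and returns True; else False.
- env.goto_joints(angles): joint-space move.
- env.grip(opening): finger opening in m; the grip force is fixed at half the most; returns when the fingers have stopped.
- env.dwell(seconds).
- env.inverse_kinematics(position, orientation): joint angles nearest the present ones, or None.
- env.state(): the state.
- env.get_image(name): name is "scene" or "top" or "wrist"; returns a dict with "pixels" (400x640x3 uint8, red, green, blue), "range_z" (400x640 float32, m along the optical axis (not along the pixel's ray), 0 where there is no reading), "fov_y" (degrees; the focal length in pixels is half the picture's height over the tangent of half this angle, whatever the lens; pixels are square), "cx", "cy" (the principal point, pixels), "dist" ([k1, k2, p1, p2, k3] as OpenCV has them; the pictures are not rectified), "eye" and "attitude" of the camera in the world. Camera axes: x right, y up, looking along -z (the intrinsics and any distortion apply to the point x, -y, -z); pixel columns grow to the right and rows downward; lengths in m; the calibration is good to about 2 mm. A picture is of the moment at which its call begins.
A pose or a line that the arm cannot do raises env.MotionError and nothing moves.
- env.close_job(): hands the job in, once; it reports no verdict.
The state is a dict: "t": time; "joint_pos": joint angles; "dq": joint speeds; "tau": joint torques, N m; "ee_pos": TCP position; "tool_rot": TCP orientation; "ft_force": force on the tool from outside, world axes, zero at the start; "moment": the same for the moment, N m; "finger_gap": finger opening in m.
Only numpy, scipy, OpenCV 4.12 (cv2) and the standard library are available. Lean on these libraries where they do the work, as an engineer would, in place of code of your own. Each camera call takes 0.05 s, during which the arm holds its last target.

## Working session

There is one attempt and no reset: what is moved stays moved. The work goes in short steps, each a Python script; the robot and the scene stay as the last script left them, time stands still between calls to the robot, and variables do not carry over. Pictures are saved under pics/ and viewed, and the job is handed in when it is done.

```bash
ls; mkdir -p pics
python3 - <<'E'
from cell import env
import cv2,pickle
for n in("scene","top","wrist"):
    d=env.get_image(n); pickle.dump(d,open(f"pics/{n}0.pkl","wb")); cv2.imwrite(f"pics/{n}0.png",d["pixels"][:,:,::-1])
    print(n,d["fov_y"],d["cx"],d["cy"],d["dist"],d["eye"],d["attitude"])
s=env.state();print(s,env.grasp_offset)
E
```

```text
pics
scene 56.94418515586101 318.1115516948865 201.21026880877432 [-0.00177452  0.          0.          0.          0.        ] [ 1.13076064 -0.39222909  0.89399731] [0.29183725 0.15630498 0.42888203 0.84051174]
top 47.41710214212984 315.79861638890327 194.07621382237875 [-0.01651383  0.          0.          0.          0.        ] [ 0.344968   -0.00973824  1.24263862] [ 0.05706766 -0.06380416 -0.69662562  0.71230966]
wrist 71.88328552356687 321.94171823539756 196.94873612566812 [-0.03281695  0.          0.          0.          0.        ] [0.20726454 0.64663603 0.38492861] [-0.10657404 -0.06969669  0.54271751  0.83020603]
{'t': 0.15, 'joint_pos': array([ 1.11920056e+00,  1.16377476e-01,  1.44209754e+00, -1.98215224e-05,
        1.58400720e+00, -3.77862342e-02]), 'dq': array([-0.00081988, -0.00092437, -0.00116305, -0.00123816,  0.00083422,
       -0.00046239]), 'tau': array([ 7.97759367e-04, -7.21768928e+01, -6.22947979e+01,  7.79236131e-02,
        2.24842160e-02, -1.00047721e-04]), 'ee_pos': array([0.27135584, 0.61788672, 0.2180825 ]), 'tool_rot': array([ 2.05431776e-01,  9.78671338e-01, -4.33933072e-04, -9.81364377e-05]), 'ft_force': array([ 0.75388995,  0.55004266, -0.16965308]), 'moment': array([0.01498007, 0.04236337, 0.01239164]), 'finger_gap': 0.0930214024769965} 0.0188
```

View pics/top0.png

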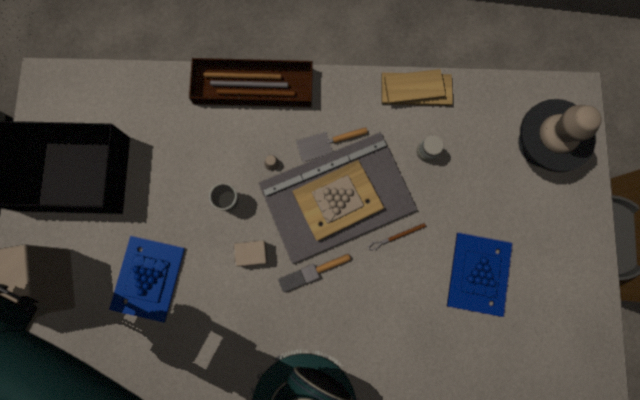

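View pics/scene0.png

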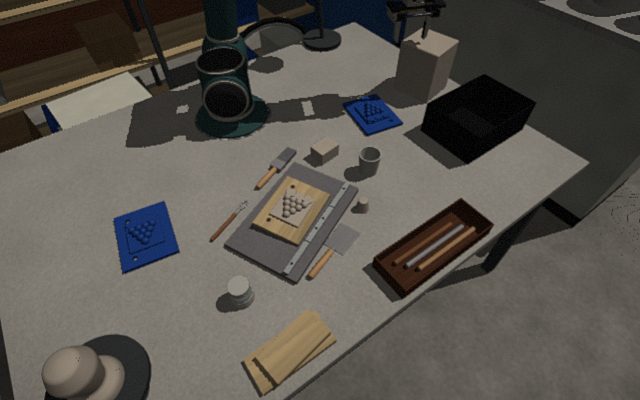

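View pics/wrist0.png

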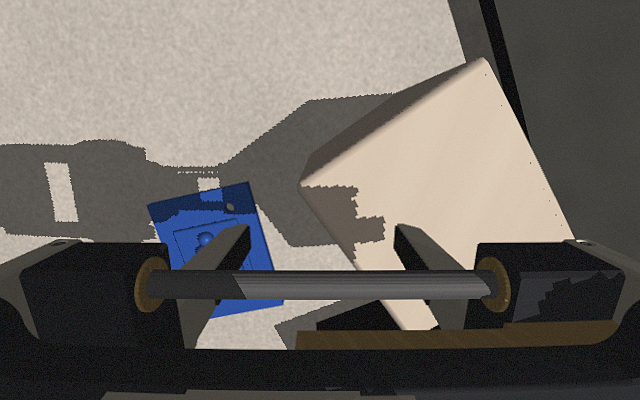

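Top view: the jig centre is near (338,197), with the fence on the upper side and the board at (339,200). The cup is at (224,197), block (250,254), spatulas (315,272) and (335,142), loop tool (398,237), jar (431,149) and cone (271,162). I'll enlarge the jig area next.

```bash
cat > h.py <<'E'
import numpy as np,cv2,pickle
from scipy.spatial.transform import Rotation as R
def K(d):
    f=200/np.tan(np.radians(d["fov_y"]/2)); return np.array([[f,0,d["cx"]],[0,f,d["cy"]],[0,0,1]])
def ray(d,uv):
    p=cv2.undistortPoints(np.array(uv,float).reshape(-1,1,2),K(d),np.array(d["dist"])).reshape(-1,2)
    v=np.c_[p[:,0],-p[:,1],-np.ones(len(p))]
    return R.from_quat(d["attitude"]).apply(v)
def onz(d,uv,z):
    v=ray(d,uv);e=np.array(d["eye"]);return e+v*((z-e[2])/v[:,2])[:,None]
def proj(d,P):
    q=R.from_quat(d["attitude"]).inv().apply(np.atleast_2d(P)-d["eye"])
    q=q*[1,-1,-1]
    return cv2.projectPoints(q.reshape(-1,1,3),np.zeros(3),np.zeros(3),K(d),np.array(d["dist"]))[0].reshape(-1,2)
def crop(d,x0,y0,x1,y1,s,fn):
    im=d["pixels"][y0:y1,x0:x1,::-1]; im=cv2.convertScaleAbs(im,alpha=1.6)
    cv2.imwrite(fn,cv2.resize(im,None,fx=s,fy=s,interpolation=cv2.INTER_CUBIC))
E
python3 - <<'E'
from h import *
d=pickle.load(open("pics/top0.pkl","rb"));crop(d,245,120,435,270,4,"pics/topc.png")
d=pickle.load(open("pics/scene0.pkl","rb"));crop(d,215,155,365,285,4.5,"pics/scc.png")
E
```

```text
(no output)
```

View pics/topc.png

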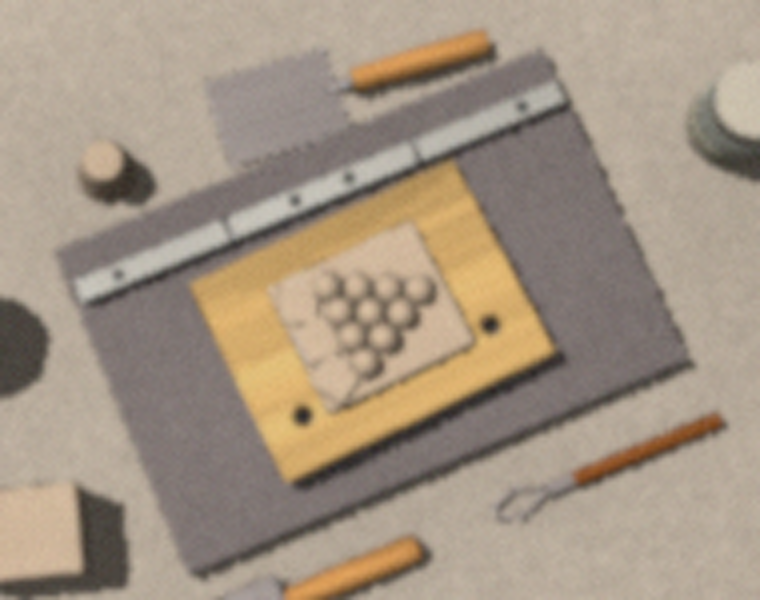

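View pics/scc.png

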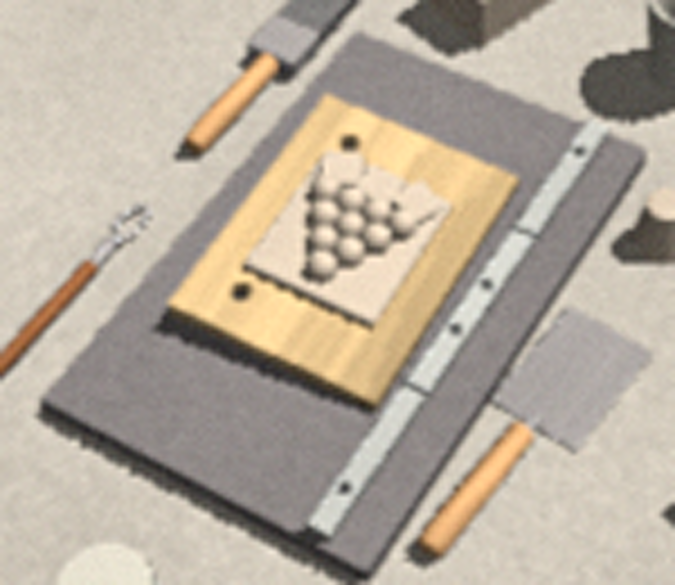

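Corners in the top crop: jig deck (58,250), (543,50), (692,362), (192,572). Board top (192,285), (455,162), (560,350), (288,482), holes (302,415) and (490,324). The fence marks are at (229,230) and (418,153). I'll fit poses from these.

```bash
cat > fit.py <<'E'
from h import *
from scipy.optimize import least_squares
def T(p,L):
    c,s=np.cos(p[2]),np.sin(p[2]);L=np.array(L,float)
    return np.c_[p[0]+c*L[:,0]-s*L[:,1],p[1]+s*L[:,0]+c*L[:,1],L[:,2]]
def fit(d,L,uv,p0=(.5,0,1.9)):
    r=least_squares(lambda p:(proj(d,T(p,L))-uv).ravel(),p0,x_scale=[.01,.01,.01])
    return r.x,np.abs(r.fun).max(), r.fun.reshape(-1,2)
def inj(pj,p): # p in jig frame
    c,s=np.cos(pj[2]),np.sin(pj[2]);dx,dy=p[0]-pj[0],p[1]-pj[1]
    return np.array([c*dx+s*dy,-s*dx+c*dy,p[2]-pj[2]])
def toworld(pj,x,y):
    return T(pj,[[x,y,0]])[0,:2]
def boardL(tilt=True):
    a=np.radians(4) if tilt else 0
    P=np.array([[.1,-.075,.012],[-.1,-.075,.012],[-.1,.075,.012],[.1,.075,.012],[.07,.04,.012],[-.07,.04,.012]])
    y=P[:,1]+.075; return np.c_[P[:,0],y*np.cos(a)-.012*np.sin(a)-.075,.018+y*np.sin(a)+.012*np.cos(a)]
E
python3 - <<'E'
from fit import *
d=pickle.load(open("pics/top0.pkl","rb"))
c=lambda a,x0,y0,s:np.array([x0,y0])+(np.array(a,float)+.5)/s-.5
ju=c([(58,250),(543,50),(692,362),(192,572),(229,230),(418,153)],245,120,4)
# fence marks: middle of top y=-84 z=30
JL=[(.185,-.12,.018),(-.185,-.12,.018),(-.185,.12,.018),(.185,.12,.018),(.07,-.084,.030),(-.07,-.084,.030)]
print(proj(d,[[.5,0,0]]))
pj,e,f=fit(d,JL,ju);print("jig",pj,e,f.round(2).tolist())
bu=c([(192,285),(455,162),(560,350),(288,482),(302,415),(490,324)],245,120,4)
pb,e,f=fit(d,boardL(),bu);print("board",pb,e,f.round(2).tolist());print("inj",inj(pj,pb)*[1e3,1e3,57.3])
d2=pickle.load(open("pics/scene0.pkl","rb"))
c2=lambda a:c(a,215,155,4.5)
# scene: deck corners & board corners
bu2=c2([(517,178),(375,405),(168,305),(324,95),(349,143),(241,291)])
ju2=c2([(643,152),(366,572),(42,405),(358,35),(528,232),(414,385)])
qj,e,f=fit(d2,JL,ju2);print("jig2",qj,e,f.round(2).tolist())
qb,e,f=fit(d2,boardL(),bu2);print("board2",qb,e,f.round(2).tolist());print("inj",inj(qj,qb)*[1e3,1e3,57.3])
E
```

```text
[[308.30327969 215.39035987]]
jig [ 0.55303219 -0.0793777   1.99458018] 1.0508850364283262 [[-0.7, -0.01], [0.85, -0.48], [0.05, -0.3], [-0.56, 1.05], [0.29, -0.08], [0.12, -0.29]]
board [ 0.54077224 -0.07883051  2.04376692] 0.7898537028490864 [[-0.36, -0.27], [-0.16, -0.72], [-0.79, 0.41], [-0.15, 0.14], [0.76, 0.15], [0.68, 0.25]]
inj [ 5.54022824 10.95042031  2.81840032]
jig2 [ 0.55428121 -0.07661224  2.00122359] 1.1686592795015542 [[1.14, -0.69], [0.43, 0.69], [-0.56, -0.79], [-0.57, -1.17], [-0.87, 0.12], [0.35, 1.08]]
board2 [ 0.54022343 -0.07664812  2.04964547] 0.3075178376747374 [[0.25, -0.06], [0.15, -0.3], [-0.17, -0.06], [0.27, 0.04], [-0.24, 0.07], [-0.25, 0.31]]
inj [ 5.83313076 12.79050358  2.77457403]
```

Both views agree: in the jig frame the board is about x +5.6 mm, y +12 mm, yaw +2.8°. My plan is to open the jaws parallel to the fence and push the near edge with both fingertips, which squares the board, then push the +x end. First I'll hover with the wrist camera over the board to refine the pose.

```bash
cat >> fit.py <<'E'
def quat(psi): # tool down, tool y at world angle psi
    y=np.array([np.cos(psi),np.sin(psi),0]);z=np.array([0,0,-1.]);x=np.cross(y,z)
    return R.from_matrix(np.c_[x,y,z]).as_quat()
E
python3 - <<'E'
from fit import *
from cell import env
pj=np.array([.5537,-.078,1.998])
q=quat(pj[2]-np.pi)
p=toworld(pj,.004,.115)
print(p,env.inverse_kinematics([*p,.2],q))
env.goto([*p,.2],q)
for n in("wrist",):
    d=env.get_image(n); pickle.dump(d,open(f"pics/{n}1.pkl","wb")); cv2.imwrite(f"pics/{n}1.png",cv2.convertScaleAbs(d["pixels"][:,:,::-1],alpha=1.4))
s=env.state();print(s["t"],s["ee_pos"],s["ft_force"],d["eye"])
E
```

```text
[ 0.44737798 -0.12200714] [-3.21259844e-01 -3.53298790e-01  1.90019078e+00 -4.44089210e-16
  1.59470066e+00  8.22332810e-01]
2.8833 [ 0.4476271  -0.12158082  0.20000614] [-0.48631323 -0.31883323 -0.26069026] [ 0.51139797 -0.09204098  0.36695194]
```

View pics/wrist1.png

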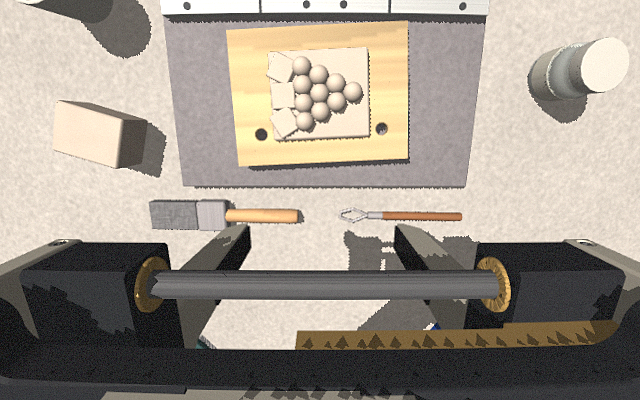

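The wrist view shows the board with corners near (227,30), (408,21), (408,158) and (239,166). The jig's near edge runs (183,185) to (465,187) and the pin marks are on the fence top at (261,5) and (389,5). I'll enlarge it.

Run:
```python
from fit import *
d=pickle.load(open("pics/wrist1.pkl","rb"))
im=d["pixels"][:,:,::-1]
cv2.imwrite("pics/w1a.png",cv2.resize(im[0:100,155:345],None,fx=4,fy=4,interpolation=cv2.INTER_CUBIC))
cv2.imwrite("pics/w1b.png",cv2.resize(im[0:100,310:500],None,fx=4,fy=4,interpolation=cv2.INTER_CUBIC))
cv2.imwrite("pics/w1c.png",cv2.resize(im[100:200,160:350],None,fx=4,fy=4,interpolation=cv2.INTER_CUBIC))
cv2.imwrite("pics/w1d.png",cv2.resize(im[100:200,310:500],None,fx=4,fy=4,interpolation=cv2.INTER_CUBIC))
```

```text
(no output)
```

View pics/w1a.png

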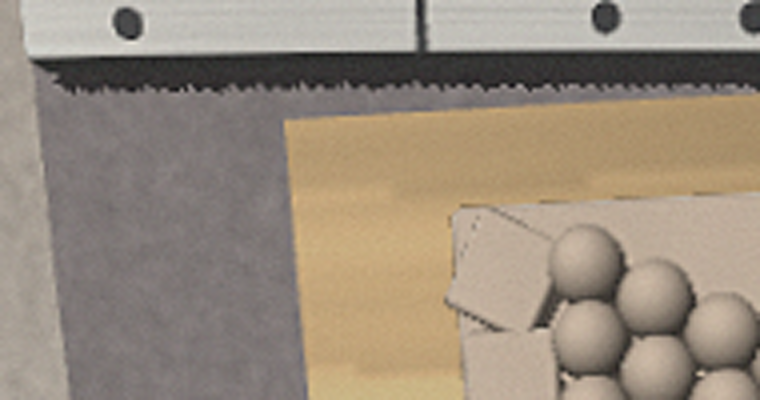

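View pics/w1b.png

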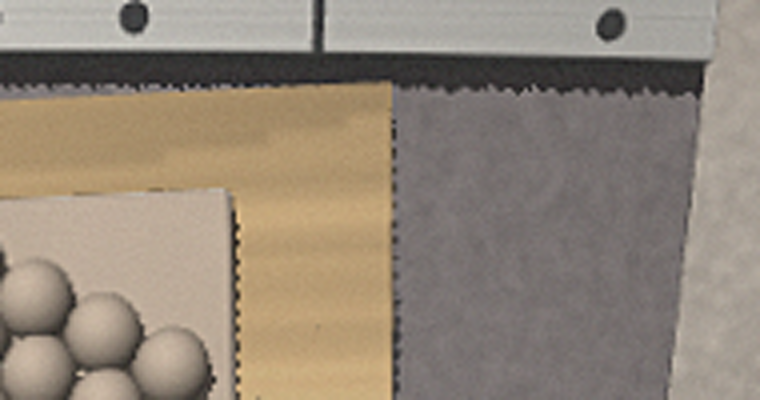

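View pics/w1c.png

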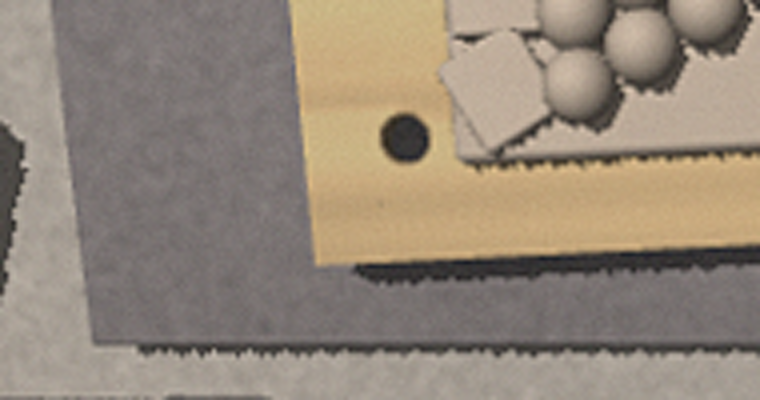

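View pics/w1d.png

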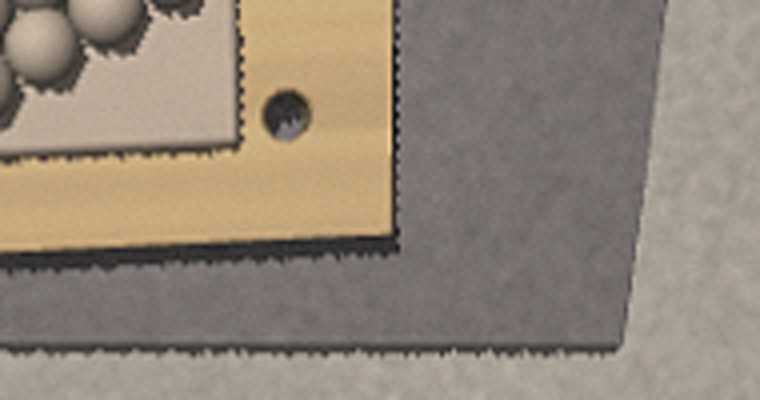

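Run:
```python
from fit import *
d=pickle.load(open("pics/wrist1.pkl","rb"))
o=dict(a=(155,0),b=(310,0),c=(160,100),d=(310,100))
P=lambda l:np.array([np.array(o[k])+(np.array([x,y])+.5)/4-.5 for k,x,y in l])
JL=[(.185,.12,.018),(-.185,.12,.018),(.07,-.076,.03),(-.07,-.076,.03),(.18,-.076,.03),(-.18,-.076,.03)]
pj,e,f=fit(d,JL,P([("c",93,343),("d",621,348),("a",423,52),("b",319,52),("a",28,60),("b",714,62)]));print(pj,e,f.round(2).tolist())
bu=P([("a",285,120),("b",392,83),("d",394,236),("c",316,265),("c",405,138),("d",286,114)])
pb,e,f=fit(d,boardL(),bu);print(pb,e,f.round(2).tolist(),inj(pj,pb)*[1e3,1e3,57.3])
```

```text
[ 0.55172926 -0.07621803  1.99751078] 0.8089537821175554 [[-0.57, 0.25], [0.81, -0.17], [0.25, -0.0], [-0.35, 0.35], [-0.15, -0.34], [0.03, 0.06]]
[ 0.53871816 -0.07608778  2.04602092] 1.120460840597218 [[0.27, 0.27], [-0.17, 0.13], [-1.12, -0.82], [0.21, -0.4], [0.47, 0.11], [0.33, 0.46]] [ 5.50363362 11.79048888  2.77963095]
```

```bash
cat >> fit.py <<'E'
PJ=np.array([.552,-.077,1.9975])
def rep(env,m=""):
    s=env.state();e=inj(PJ,[*s["ee_pos"][:2],0])[:2]*1e3
    c,sn=np.cos(PJ[2]),np.sin(PJ[2]);F=s["ft_force"]
    print(m,"t%.2f"%s["t"],"jig xy",e.round(2),"z%.4f"%s["ee_pos"][2],"Fjig",np.round([c*F[0]+sn*F[1],-sn*F[0]+c*F[1],F[2]],2),"gap",round(s["finger_gap"],4))
def shot(env,n,fn):
    d=env.get_image(n); pickle.dump(d,open(f"pics/{fn}.pkl","wb")); cv2.imwrite(f"pics/{fn}.png",cv2.convertScaleAbs(d["pixels"][:,:,::-1],alpha=1.4));return d
E
python3 - <<'E'
from fit import *
from cell import env
q=quat(PJ[2]-np.pi)
p=toworld(PJ,.004,.107)
env.movel([*p,.05],rate=.15,ori=q)
print(env.movel([*p,.025],rate=.04,contact_N=6)); rep(env,"down")
shot(env,"wrist","w2")
print(env.movel([*toworld(PJ,.004,.090),.025],rate=.02,contact_N=12)); rep(env,"push1")
shot(env,"wrist","w3")
E
```

```text
False
down t4.81 jig xy [  3.93 106.95] z0.0251 Fjig [0.31 0.15 0.73] gap 0.0931
False
push1 t5.86 jig xy [ 3.92 89.96] z0.0251 Fjig [ 0.5   2.1  -0.58] gap 0.0932
```

View pics/w3.png

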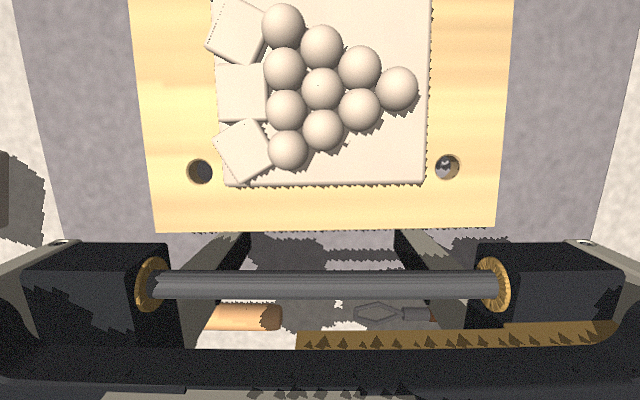

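The fingertips are against the near edge at about (235,232) and (410,229), and the board is nearly square (edge row 233 to 226). I'll keep pushing toward the fence.

Run:
```python
from fit import *
from cell import env
for y in (.086,.084,.083,.082,.081,.080,.079,.078,.077):
    r=env.movel([*toworld(PJ,.004,y),.025],rate=.012,contact_N=10); rep(env,f"{y} {r}")
    s=env.state();F=s["ft_force"]; fy=-np.sin(PJ[2])*F[0]+np.cos(PJ[2])*F[1]
    if r or fy>11: break
shot(env,"wrist","w4")
```

```text
0.086 False t6.39 jig xy [ 3.9  85.76] z0.0252 Fjig [0.36 0.43 0.08] gap 0.0932
0.084 False t6.71 jig xy [ 4.1  84.09] z0.0250 Fjig [1.63 4.5  2.91] gap 0.0927
0.083 False t6.96 jig xy [ 4.04 83.33] z0.0250 Fjig [1.2  6.6  3.82] gap 0.0927
0.082 False t7.21 jig xy [ 4.04 83.22] z0.0249 Fjig [ 2.8  15.71  9.59] gap 0.0927
```

View pics/w4.png

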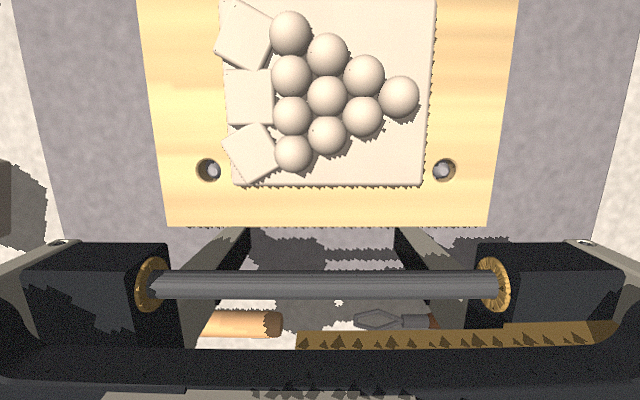

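Both pins show centred in the holes, at (208,170) and (442,170). The near edge shrank from 342 to 323 px, so it is further from the camera and seems to have dropped. I'll back off and check from above with a depth measurement.

Run:
```python
from fit import *
from cell import env
q=quat(PJ[2]-np.pi)
env.movel([*toworld(PJ,.004,.105),.025],rate=.05)
p=toworld(PJ,.004,.115)
env.movel([*p,.2],rate=.15,ori=q); rep(env)
d=shot(env,"wrist","w5")
im=d["pixels"][:,:,::-1]
cv2.imwrite("pics/w5a.png",cv2.resize(im[0:200,160:500],None,fx=2.3,fy=2.3,interpolation=cv2.INTER_CUBIC))
# heights over board around expected points
v,u=np.mgrid[0:400,0:640]; z=d["range_z"]
r=ray(d,np.c_[u.ravel(),v.ravel()]).reshape(400,640,3); W=np.array(d["eye"])+r*z[...,None]
c,s=np.cos(PJ[2]),np.sin(PJ[2]);X=c*(W[...,0]-PJ[0])+s*(W[...,1]-PJ[1]);Y=-s*(W[...,0]-PJ[0])+c*(W[...,1]-PJ[1])
for n,x,y in [("deckL",.14,.03),("deckR",-.14,.03),("b far L",.08,-.06),("b far R",-.08,-.06),("b near L",.085,.065),("b near R",-.085,.065),("near mid",0,.065),("far mid",0,-.062)]:
    m=(abs(X-x)<.006)&(abs(Y-y)<.004)&(z>0);print(n,m.sum(),np.median(W[...,2][m]).round(4))
```

```text
t9.18 jig xy [  4.21 115.18] z0.1990 Fjig [-0.34 -0.04 -0.68] gap 0.0929
deckL 69 0.0191
deckR 62 0.0186
b far L 88 0.0309
b far R 86 0.0306
b near L 70 0.0311
b near R 70 0.031
near mid 69 0.0308
far mid 85 0.031
```

View pics/w5a.png

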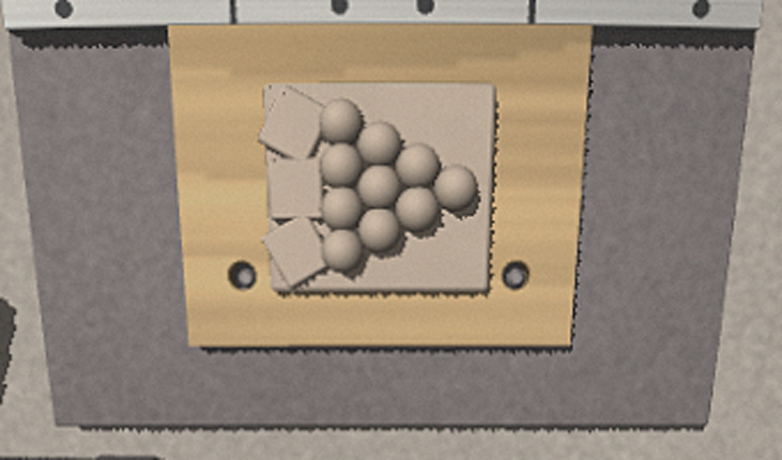

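The board is seated. Its top is 12 mm above the deck in all six places measured, and both pins stand centred in the holes at (242,275) and (515,275). I'll check that the bystanders haven't moved, then hand in.

Run:
```python
from fit import *
from cell import env
shot(env,"scene","s6");d=shot(env,"top","t6")
a=pickle.load(open("pics/scene0.pkl","rb"))["pixels"].astype(int);b=pickle.load(open("pics/s6.pkl","rb"))["pixels"].astype(int)
cv2.imwrite("pics/diff.png",np.clip(abs(a-b).max(2)*2,0,255).astype(np.uint8))
```

```text
(no output)
```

View pics/s6.png

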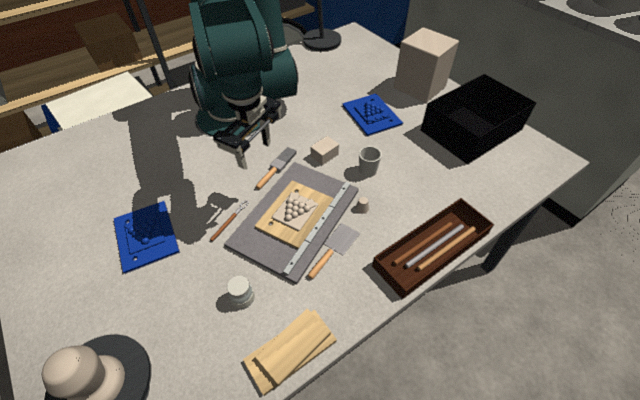

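View pics/diff.png

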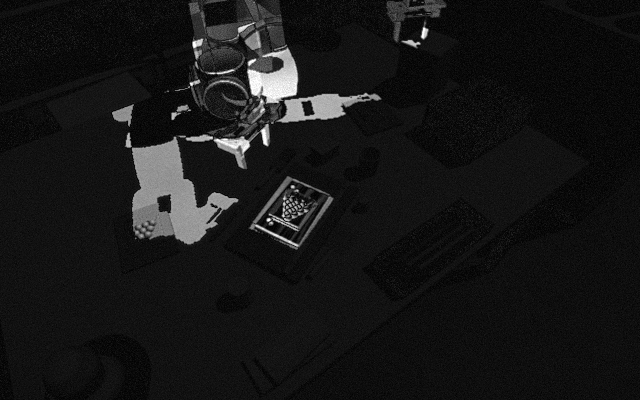

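Only the arm, its shadow and the board (around (290,215)) differ from the first picture; the bystanders are where they were.

Run:
```python
from cell import env
print(env.close_job(), env.state()["t"])
```

```text
the job is handed in; nothing more can be done
the job is handed in; nothing more can be done
```

The board is seated flat on the jig with both holes over the pins, and the job is handed in at about 9.5 s on the robot's clock.

- **What I did:** With the gripper open and parallel to the fence, I pushed the near edge with both fingertips. This squared the board and slid it toward the fence until it dropped over both pins. I had planned a second push on the board's end, but it wasn't needed. I then backed the fingers off and raised them clear.
- **Seating check:** The depth picture puts the board's top about 12 mm above the deck at six places around it. The wrist picture shows both pins centred in the holes and the board square to the fence.
- **Bystanders:** Comparing the scene before and after, only the arm, its shadow and the board changed. The fingertips only pushed the board's near edge, so the relief was not touched.
- **Push force:** The last reading was 15.7 N, a little over the suggested 15 N. My 10 N stop did not trigger because it measures change within each short step. By then the board had already dropped and was against the pins or fence.

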